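# Fire the automatic centre punch through the marking jig

## Task

Mark the sheet under the jig for drilling: take the automatic punch from its wooden stand, put its nose through the small guide hole of the jig's plate down onto the sheet, and press it upright and straight down until its spring trips with a snap and the pin in its cap jumps up; then stop, do not ram it hard against its stop. Fire it nowhere else. Then hang the punch back in its stand as it was, let go, and leave the other things on the bench alone.

Things in the scene. Friction and masses are not known exactly. Their poses are not given: they have to be found in the camera images.
- punch: automatic centre punch, metal, 139 mm long, 0.22 kg. Origin at the point of its nose (relaxed), z up its axis to the cap. Nose: 6 mm rod with a conical point, sticking 32 mm out. Body: cone 9 to 14 mm wide at 32 to 42 mm, then 14 mm in diameter up to a 24 mm collar at 72 to 76 mm. At the start it hangs by the collar in the stand, nose down, its point 6 mm above the bench
- handle (a point): middle of the punch's brass handle, 102 mm above the nose point, where to grip: round, 16 mm in diameter, from 76 to 128 mm above the nose point; above it the cap, 20 mm in diameter, up to 136 mm, with a 3 mm pin
- nose_tip (a point): the point of the punch's nose; it moves with the nose, which is pushed up into the punch. The resistance starts at about 3 N and rises to about 12 N at 3.5 mm of travel; there the spring trips and the resistance drops by half at once. Pressed on, it rises again; hard stop at 9 mm. Unloaded, the nose comes back out
- trip_pin (a point): top of a small steel pin, 6 mm in diameter, in the punch's cap: 139 mm above the nose point at rest, 3 mm proud of the cap; under load it first creeps up 1 mm, then jumps up by about 5 mm when the spring trips (3.5 mm counts) and goes back when the nose is unloaded
- stand: plywood block, 80 x 80 x 78 mm, fixed to the bench, origin at the centre of its underside, z up; an 18 mm hole goes right down through its middle
- stand_hole0 (a point): centre of the mouth of the stand's hole, 78 mm above the bench
- jig: marking jig fixed to the bench, 160 mm (its x) by 115 mm (its y), origin at the centre of its underside, z up. Steel plate 150 x 110 x 6 mm on four posts, top face 52 mm above the bench; black screw heads, 16 mm wide and 7 mm high, at the corners. The plate has a small guide hole (8.5 mm, dark ring around it) at x -30, y 15 mm and a larger round window (25 mm) at x 30, y -12 mm
- guide_hole (a point): centre of the mouth of the small guide hole, in the plate's top face, 52 mm above the bench. Under the plate lies an aluminium sheet, 190 x 80 x 3 mm, sticking out at both ends; it is set higher or lower each time: its top is somewhere from 6 to 20 mm below the plate's top, to be found by touch
- jar: small clear jar with a white lid, 36 mm in diameter, 55 mm tall, upright; bystander; origin at the centre of its underside
- meter: black hand-held meter lying flat, 75 x 140 x 37 mm; bystander; origin at the centre of its underside
- cells: black holder with two cells, 60 x 35 x 22 mm; bystander; origin at the centre of its underside
Mind the look-alikes: they are no part of the job. Of the things that look like the punch, the larger one is meant.

How it is judged:
By the outcome, as a careful person would: the job done as asked, in the order asked, and still so for the second after the job is handed in, with the robot touching nothing.
It also fails if it takes over 61 s, if anything falls off the work surface, if the arm or the gripper's body presses on something with over 40 N, if the wrist force passes 120 N, or if a joint passes its speed limit or range.

## Robot

A 6-joint arm with a two-finger parallel gripper is mounted at the origin on the work surface. World frame = base frame: x ahead of the robot, y to its left, z up, the work surface at z = 0. Lengths are in m, angles in degrees, forces in N, time in s.
With the tool pointing down it reaches from about 0.35 to 0.875 m from the base axis. Payload 4.2 kg.
Tool frame: the origin (TCP) lies midway between the tips of the shut fingers; the grasp point (between the pads) lies 19 mm behind it; y points along the fingers, z is the direction in which the jaws open and shut, and the axes are right-handed (so a half turn about y gives the same grasp; the last joint's range is limited). The gripper opens to 87 mm and grips with 3 to 60 N. Pads are 19 mm wide; open, the fingers measure 117 mm over their backs; the gripper's body (75 mm by 190 mm) begins 51 mm behind the grasp point.
Start: joints at [-59.496, 22.042, 0.453, 0, -68.411, -14.817], TCP at [0.169, -0.602, 0.223] pointing down, gripper open.
Joint ranges: [-179.83, 179.83], [-69.29, 118.12], [-61.27, 80.66], [-181.25, 117.63], [-171.15, -9.14], [-177.46, 177.46]. Speed limits (degrees/s): [159.86, 159.86, 180, 180, 180, 180].

## Interface

Orientations are given as [roll, pitch, yaw] about the fixed x, y, z axes, in that order (R = Rz(yaw) Ry(pitch) Rx(roll)).
In Python, from workcell import env gives the robot as it stands. The module is installed in compiled form; this text tells all that it offers. Calls block until the motion is done:
- env.goto(position, orientation): joint-space move of the TCP to a pose.
- env.move_straight(position, rotation=None, rate=0.15, force_limit=None): straight line of the TCP; rotation=None keeps the orientation; rate is the mean speed in m/s. With force_limit (N) it stops when the force on the tool has changed by that much, and returns True; else False.
- env.set_joints(angles): joint-space move.
- env.gripper_to(opening, grasp_force=None): opening from 0.0 (shut) to 1.0 (fully open); grasp_force is the grip in N (None keeps the last); returns when the fingers have stopped.
- env.dwell(seconds).
- env.inverse_kinematics(position, orientation): joint angles nearest the present ones, or None.
- env.read_state(): the state.
- env.grab_frame(name): name is "scene" or "top" or "wrist"; returns a dict with "image" (400x640x3 uint8, blue, green, red), "fx", "fy", "cx", "cy" (pixels), "D" ([k1, k2, p1, p2, k3] as OpenCV has them; the pictures are not rectified), "position" and "orientation" of the camera in the world. Camera axes: x right, y up, looking along -z (the intrinsics and any distortion apply to the point x, -y, -z); pixel columns grow to the right and rows downward; lengths in m; the calibration is good to about 2 mm. A picture is of the moment at which its call begins. There is no depth.
A pose or a line that the arm cannot do raises env.Unreachable and nothing moves.
- env.close_job(): hands the job in, once; it reports no verdict.
Trained networks look in a picture, given as the dict that the camera call returned (one of the last four; its "shot" number tells which), for a name from the list of things; names that differ only in an ending like _2 or _b are one class to them, and where a whole thing is asked for, a point or a joint stands for the part that bears it (a point fixed in the world has none). Each returns a list of dicts, best first, with "score" (0 to 1); they miss things now and then, are a little off and sometimes report something else, mostly with a low value. They report only what shows in the picture. A call takes as long as a camera call. They do not tell look-alikes from the thing itself.
- env.search_frame(picture, thing): "xyz" ([x, y, z] in m, in world coordinates, good to about 4 mm: the middle of the surface that is visible of it).
- env.trace(picture, thing): "mask" (400x640 bool, what is visible of it).
The state is a dict: "clock": time; "joint_positions": joint angles; "qvel": joint speeds; "joint_torque": joint torques, N m; "position": TCP position; "tool_rot": TCP orientation; "force": force on the tool from outside, world axes, zero at the start; "wrist_torque": the same for the moment, N m; "opening": opening from 0.0 (shut) to 1.0 (fully open).
Only numpy, scipy, OpenCV 4.12 (cv2) and the standard library are available. Lean on these libraries where they do the work, as an engineer would, in place of code of your own. Each camera call takes 0.05 s, during which the arm holds its last target. There are 200 camera calls.

## Working session

There is one attempt and no reset: what is moved stays moved. The work goes in short steps, each a Python script; the robot and the scene stay as the last script left them, time stands still between calls to the robot, and variables do not carry over. Pictures are saved under pics/ and viewed, about 8 in all and at most 12, crops included, and the job is handed in when it is done.

```bash
mkdir -p pics
cat > h.py <<'E'
import numpy as np, cv2
from scipy.spatial.transform import Rotation as R
from workcell import env
def Kof(f): return np.array([[f["fx"],0,f["cx"]],[0,f["fy"],f["cy"]],[0,0,1.]])
def Rot(f):
    o=np.array(f["orientation"],float)
    return o if o.shape==(3,3) else R.from_euler('xyz',o,degrees=True).as_matrix()
def ray(f,u,v):
    p=cv2.undistortPoints(np.array([[[u,v]]],float),Kof(f),np.array(f["D"],float))[0,0]
    d=Rot(f)@np.array([p[0],-p[1],-1.]); return np.array(f["position"],float),d
def onz(f,u,v,z):
    c,d=ray(f,u,v); return c+d*(z-c[2])/d[2]
def proj(f,P):
    q=Rot(f).T@(np.array(P,float)-np.array(f["position"])); q=q*[1,-1,-1]
    return cv2.projectPoints(q.reshape(1,1,3),np.zeros(3),np.zeros(3),Kof(f),np.array(f["D"],float))[0].ravel()
E
python3 - <<'E'
from h import *
s=env.read_state(); print({k:np.round(v,3) for k,v in s.items()})
for n in ("scene","top"):
    f=env.grab_frame(n); cv2.imwrite(f"pics/{n}0.png",f["image"]); print(n,np.round(f["position"],3),f["orientation"],f["fx"],f["D"])
    for t in ("punch","handle","trip_pin","stand","stand_hole0","jig","guide_hole","jar","meter","cells"):
        for d in env.search_frame(f,t)[:3]: print(t,round(d["score"],2),np.round(d["xyz"],3),proj(f,d["xyz"]).round())
E
```

```text
{'clock': np.float64(0.0), 'joint_positions': array([-5.9496e+01,  2.2092e+01,  3.7900e-01, -3.0000e-02, -6.8413e+01,
       -1.4817e+01]), 'qvel': array([-0.003,  0.08 ,  0.046,  0.128, -0.074, -0.004]), 'joint_torque': array([ 2.0000e-03, -3.9067e+01,  1.8741e+01,  4.2200e+00,  1.1000e-02,
       -0.0000e+00]), 'position': array([ 0.169, -0.601,  0.221]), 'tool_rot': array([-8.9871e+01,  6.0000e-03,  1.5676e+01]), 'force': array([-0.238, -0.204, -0.117]), 'wrist_torque': array([-0.011, -0.025, -0.003]), 'opening': np.float64(1.001)}
scene [ 1.101 -0.283  0.886] [36.61656061 -0.23118879 64.49674853] 509.7427406951598 [0.0568694 0.        0.        0.        0.       ]
punch 0.85 [ 0.519 -0.223  0.116] [216. 211.]
punch 0.76 [ 0.528 -0.367  0.014] [154. 272.]
punch 0.53 [0.622 0.005 0.018] [348. 238.]
handle 0.75 [ 0.524 -0.221  0.112] [218. 214.]
handle 0.71 [ 0.523 -0.363  0.014] [155. 269.]
stand 0.78 [ 0.546 -0.223  0.083] [223. 232.]
stand_hole0 0.68 [ 0.545 -0.224  0.079] [223. 233.]
jig 0.74 [0.531 0.149 0.052] [390. 172.]
guide_hole 0.67 [0.531 0.156 0.05 ] [393. 171.]
jar 0.87 [ 0.524 -0.013  0.044] [320. 198.]
jar 0.37 [ 0.516 -0.222  0.116] [216. 210.]
meter 0.6 [0.774 0.002 0.028] [385. 298.]
cells 0.66 [0.62  0.005 0.015] [348. 237.]
top [ 0.425 -0.024  1.106] [ 10.85851983  -0.31772586 -91.45276799] 474.38992009939494 [-0.00605794  0.          0.          0.          0.        ]
punch 0.77 [ 0.523 -0.361  0.015] [464. 247.]
punch 0.48 [ 0.512 -0.212  0.142] [410. 248.]
handle 0.67 [ 0.525 -0.358  0.013] [463. 246.]
handle 0.5 [ 0.515 -0.214  0.143] [411. 246.]
stand 0.88 [ 0.513 -0.213  0.074] [405. 250.]
stand_hole0 0.71 [ 0.51  -0.209  0.08 ] [404. 251.]
jig 0.61 [0.518 0.163 0.054] [233. 253.]
guide_hole 0.74 [0.514 0.166 0.05 ] [232. 255.]
jar 0.56 [ 0.512 -0.01   0.058] [312. 254.]
meter 0.63 [0.764 0.014 0.026] [299. 148.]
cells 0.67 [0.615 0.01  0.017] [302. 211.]
```

View pics/scene0.png

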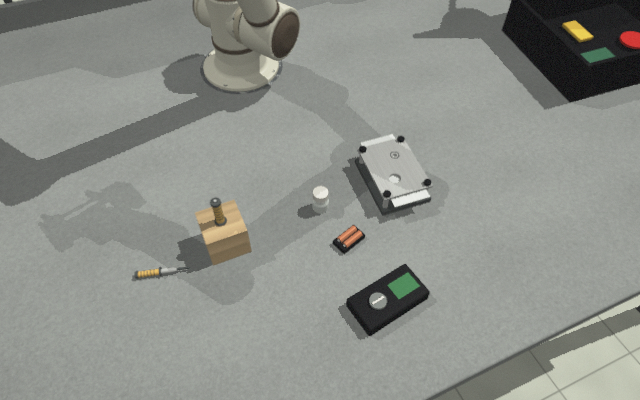

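View pics/top0.png

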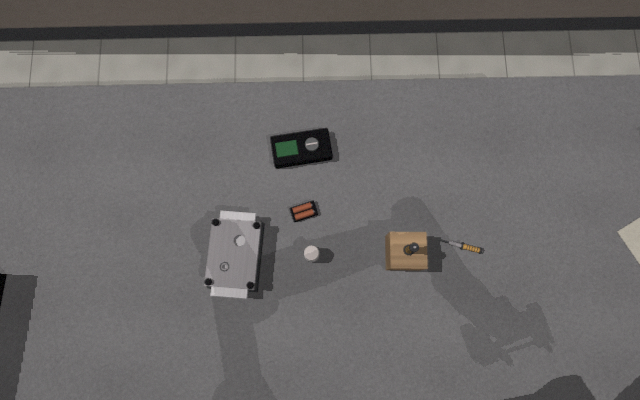

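The punch hanging in the stand shows at scene (216,211) and top (411,248). A smaller look-alike with a yellow handle lies on the bench at scene (155,272) and top (464,247). The task says to take the larger one, and it hangs in the stand with its collar as described. The guide hole is at top (224,267) with a dark ring, and the larger window is at (240,241). Next I'll get the wrist camera geometry and plan the look poses.

Run:
```python
from h import *
f=env.grab_frame("wrist"); s=env.read_state()
T=R.from_euler('xyz',s["tool_rot"],degrees=True).as_matrix()
print("cam in tool",(T.T@(f["position"]-s["position"])).round(4)); print((T.T@Rot(f)).round(3)); print(f["fx"],f["fy"],f["cx"],f["cy"],f["D"],f["orientation"])
t=env.grab_frame("top"); sc=env.grab_frame("scene")
print("hole top",onz(t,224,267,.052),"scene",onz(sc,395,155,.052)); print("pin top",onz(t,416,246,.145),"scene",onz(sc,215.5,200,.145))
for p in ([.51,-.21,.3],[.51,-.21,.089],[.49,.18,.3],[.49,.18,.13]):
  for y in (-30,0,30): 
    q=env.inverse_kinematics(p,[-90,0,y]); print(p,y,None if q is None else np.round(q,1))
c=[cv2.resize(sc["image"][180:290,120:260],None,fx=4,fy=4,interpolation=2)]
cv2.imwrite("pics/crop.png",c[0])
```

```text
cam in tool [-0.0742 -0.163   0.001 ]
[[-0.001 -0.963 -0.268]
 [ 0.     0.268 -0.963]
 [ 1.    -0.001  0.   ]]
323.90972943686785 323.90972943686785 317.726223245444 200.52085572478885 [-0.03503299  0.          0.          0.          0.        ] [-1.55492654e+01  1.73397856e-02  1.05744004e+02]
hole top [0.48803583 0.18371409 0.052     ] scene [0.49430281 0.18345899 0.052     ]
pin top [ 0.51506828 -0.22322834  0.145     ] scene [ 0.51756415 -0.21780009  0.145     ]
[0.51, -0.21, 0.3] -30 [  -5.5   12.2   -2.4   -0.   -75.4 -114.5]
[0.51, -0.21, 0.3] 0 [ -5.5  12.2  -2.4  -0.  -75.4 -84.5]
[0.51, -0.21, 0.3] 30 [ -5.5  12.2  -2.4   0.  -75.4 -54.5]
[0.51, -0.21, 0.089] -30 [  -5.5   22.7  -20.    -0.   -47.3 -114.5]
[0.51, -0.21, 0.089] 0 [ -5.5  22.7 -20.   -0.  -47.3 -84.5]
[0.51, -0.21, 0.089] 30 [ -5.5  22.7 -20.    0.  -47.3 -54.5]
[0.49, 0.18, 0.3] -30 [  38.     9.2   -6.2    0.   -74.6 -158. ]
[0.49, 0.18, 0.3] 0 [  38.     9.2   -6.2   -0.   -74.6 -128. ]
[0.49, 0.18, 0.3] 30 [ 38.    9.2  -6.2  -0.  -74.6 -98. ]
[0.49, 0.18, 0.13] -30 [  38.    17.3  -21.4    0.   -51.3 -158. ]
[0.49, 0.18, 0.13] 0 [  38.    17.3  -21.4   -0.   -51.3 -128. ]
[0.49, 0.18, 0.13] 30 [ 38.   17.3 -21.4  -0.  -51.3 -98. ]
```

View pics/crop.png

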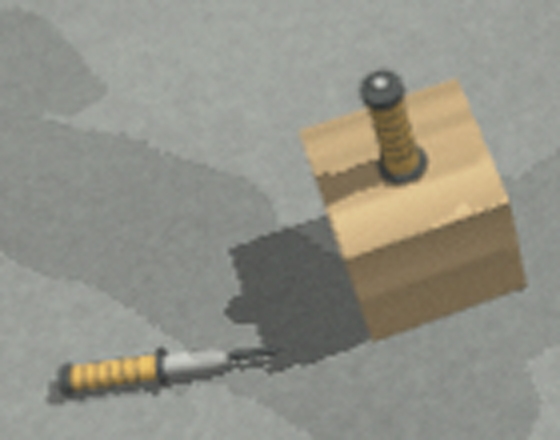

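The crop confirms it. The large punch stands in the block, with its cap and pin at crop (382,85) and its collar at (402,165). The small one lies on the bench at (160,365). Next is a wrist look over the stand, then over the jig, at the same yaw.

Run:
```python
from h import *
import pickle
O=[-90,0,0]; fr={}
for n,p,pts in (("jig",[.45,.183,.20],("guide_hole",)),("stand",[.515,-.22,.25],("trip_pin","handle","stand_hole0","punch"))):
    env.goto(p,O); f=env.grab_frame("wrist"); s=env.read_state(); f["state"]=s; fr[n]=f
    print(n,s["clock"].round(2),s["position"].round(4),s["tool_rot"].round(2),np.round(f["position"],4))
    for t in pts:
        for d in env.search_frame(f,t)[:2]: print(t,round(d["score"],2),np.round(d["xyz"],4),proj(f,d["xyz"]).round(1))
pickle.dump(fr,open("fr.pkl","wb"))
cv2.imwrite("pics/w0.png",np.vstack([fr["jig"]["image"],fr["stand"]["image"]])[::1,80:560])
```

```text
Traceback (most recent call last):
AttributeError: 'float' object has no attribute 'round'
```

```bash
python3 -c "
import cv2;i=cv2.imread('pics/w0.png');cv2.imwrite('pics/w0b.png',cv2.hconcat([i[:400,:],i[400:,:]])[:, 0:960][:, 80:880])"
```

```text
[ WARN:0@0.007] global loadsave.cpp:275 findDecoder imread_('pics/w0.png'): can't open/read file: check file path/integrity
Traceback (most recent call last):
TypeError: 'NoneType' object is not subscriptable
```

Run:
```python
from h import *
import pickle
O=[-90,0,0]; fr={}
for n,p,pts in (("jig",[.45,.183,.20],("guide_hole",)),("stand",[.515,-.22,.25],("trip_pin","handle","stand_hole0"))):
    env.goto(p,O); env.dwell(.2); f=env.grab_frame("wrist"); s=env.read_state(); fr[n]=f
    print(n,round(s["clock"],2),s["position"],s["tool_rot"],np.round(f["position"],4))
    for t in pts:
        for d in env.search_frame(f,t)[:2]: print(t,round(d["score"],2),np.round(d["xyz"],4),proj(f,d["xyz"]).round(1))
pickle.dump(fr,open("fr.pkl","wb"))
cv2.imwrite("pics/w0.png",np.hstack([fr[n]["image"][:,120:520] for n in fr]))
```

```text
jig 4.73 [0.44999366 0.18297685 0.19998854] [-9.00029060e+01  2.00866368e-03 -1.83667563e-03] [0.3756 0.1837 0.363 ]
guide_hole 0.61 [0.4878 0.1691 0.0521] [303.4 224.8]
stand 6.56 [ 0.5152272  -0.21918522  0.24999678] [-8.99966447e+01 -2.93314860e-04  8.37830667e-02] [ 0.4408 -0.2184  0.413 ]
trip_pin 0.64 [ 0.5363 -0.3168  0.0104] [240.7 187.8]
trip_pin 0.42 [ 0.5093 -0.2193  0.1517] [316.6 195.6]
handle 0.94 [ 0.5226 -0.3641  0.0126] [202.5 177.6]
handle 0.86 [ 0.5142 -0.2231  0.1453] [312.2 199.2]
stand_hole0 0.56 [ 0.5077 -0.2193  0.0783] [316.9 176.4]
```

View pics/w0.png

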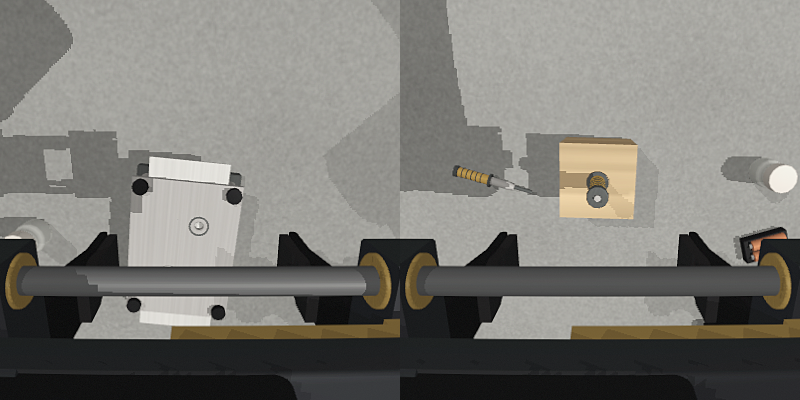

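The left half of the picture (jig) shows the ring of the guide hole at full-frame pixel (319,227). The right half (stand) shows the punch's cap with its bright pin at (317,198). The network's guide_hole point (303,225) is off, so I'll refine both by blob fitting.

Run:
```python
from h import *
import pickle
fr=pickle.load(open("fr.pkl","rb"))
def blob(n,c,r,dark,name):
    f=fr[n]; g=cv2.cvtColor(f["image"],cv2.COLOR_BGR2GRAY); u,v=c
    k=8; p=cv2.resize(g[v-r:v+r+1,u-r:u+r+1],None,fx=k,fy=k,interpolation=cv2.INTER_CUBIC)
    t,m=cv2.threshold(p,0,255,cv2.THRESH_OTSU|(cv2.THRESH_BINARY_INV if dark else 0))
    for cn in cv2.findContours(m,cv2.RETR_LIST,cv2.CHAIN_APPROX_NONE)[0]:
        if len(cn)>40: e=cv2.fitEllipse(cn); print(name,t,[round((e[0][i]+.5)/k-.5+[u-r,v-r][i],2) for i in (0,1)],np.round(np.array(e[1])/k,1))
    return p
a=blob("jig",(319,227),14,True,"ring"); b=blob("stand",(317,198),14,True,"cap"); blob("stand",(317,198),5,False,"pin")
print(onz(fr["jig"],319,227,.052),onz(fr["stand"],317,198,.145))
cv2.imwrite("pics/w1.png",np.hstack([a,b]))
```

```text
ring 151.0 [318.77, 226.76] [5.4 8. ]
ring 151.0 [318.39, 225.95] [15.8 16.8]
ring 151.0 [318.37, 225.97] [19.3 20.4]
cap 150.0 [317.05, 198.28] [6.4 7. ]
cap 150.0 [316.35, 193.87] [25.  27.9]
pin 150.0 [317.05, 198.28] [6.2 6.8]
[0.49019303 0.18498013 0.052     ] [ 0.51317966 -0.21897202  0.145     ]
```

View pics/w1.png

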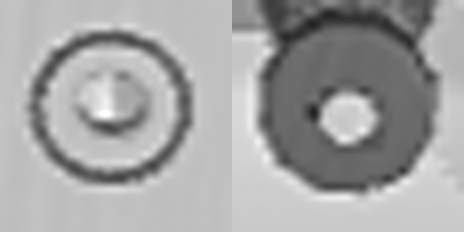

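Run:
```python
from h import *
import pickle
p=np.array([.5134,-.219,.0]); O=[-90,0,0]
env.goto(p+[0,0,.16],O)
print(env.move_straight(p+[0,0,.0895],rotation=O,rate=.1,force_limit=8))
env.gripper_to(.0,50); s=env.read_state(); print(s["position"],"open mm",s["opening"]*87,s["force"],s["wrist_torque"])
print(env.move_straight(p+[0,0,.185],rate=.1,force_limit=15))
env.dwell(.2); f=env.grab_frame("wrist"); g=env.grab_frame("scene"); s=env.read_state(); print(s["clock"],s["position"],s["opening"]*87,s["force"],s["wrist_torque"])
pickle.dump({"w":f,"s":g,"st":s},open("fr2.pkl","wb"))
print("expected tip px",proj(f,s["position"]-[0,0,.083]))
u,v=proj(g,s["position"]).astype(int)
cv2.imwrite("pics/g1.png",np.hstack([cv2.resize(f["image"][150:300,260:380],None,fx=3.2,fy=3.2),cv2.resize(g["image"][v-75:v+75,u-60:u+60],None,fx=3.2,fy=3.2)]))
```

```text
False
[ 0.51339954 -0.21900221  0.08948007] open mm 16.8938283523079 [ 0.57327273 -0.24223506  0.19442977] [-0.0282211  -0.03118893  0.0569862 ]
False
10.5833 [ 0.51325698 -0.21897742  0.1845588 ] 16.852871510739902 [ 0.40755962 -0.20956522 -1.59928639] [0.02078573 0.06319954 0.01904399]
expected tip px [316.7601159  208.14243466]
```

View pics/g1.png

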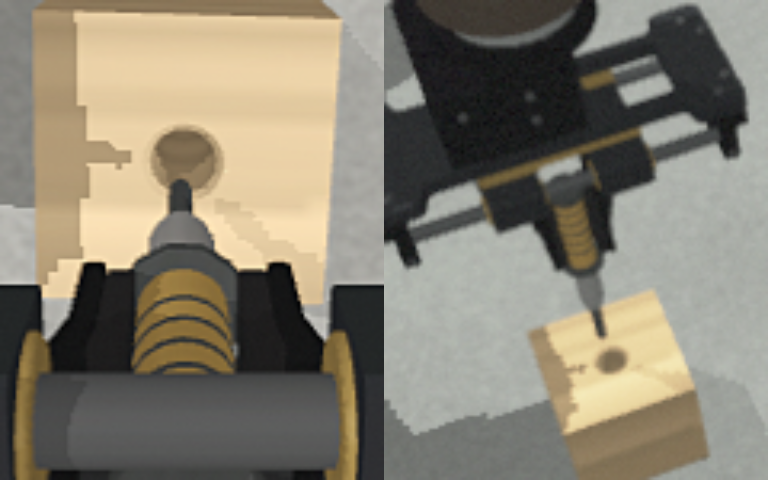

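The wrist crop shows the punch held upright, with its tip at full-frame (316.6,206.6) against a predicted (316.8,208.1). The scene crop shows it straight above the stand's hole. I'll hover over the guide hole and compare the tip with the ring in one image.

Run:
```python
from h import *
import pickle
fr=pickle.load(open("fr.pkl","rb")); 
h=onz(fr["jig"],318.38,225.96,.052); print("hole",h)
O=[-90,0,0]
env.goto([h[0],h[1],.19],O); env.move_straight([h[0],h[1],.1455],rotation=O,rate=.06,force_limit=6); env.dwell(.3)
f=env.grab_frame("wrist"); s=env.read_state(); print(s["clock"],s["position"],s["tool_rot"],s["force"])
pickle.dump({"w":f,"st":s},open("fr3.pkl","wb"))
print("pred tip",proj(f,s["position"]-[0,0,.0835]),"pred hole",proj(f,h))
cv2.imwrite("pics/j1.png",cv2.resize(f["image"][170:245,275:360],None,fx=8,fy=8,interpolation=2))
```

```text
hole [0.48906735 0.18434604 0.052     ]
13.325 [0.48912713 0.18441314 0.1457573 ] [-8.99807212e+01 -2.33824399e-02  9.04429179e-04] [ 0.10416824  0.04132783 -2.01879318]
pred tip [316.74951923 207.44940296] pred hole [316.70502711 203.78480308]
```

View pics/j1.png

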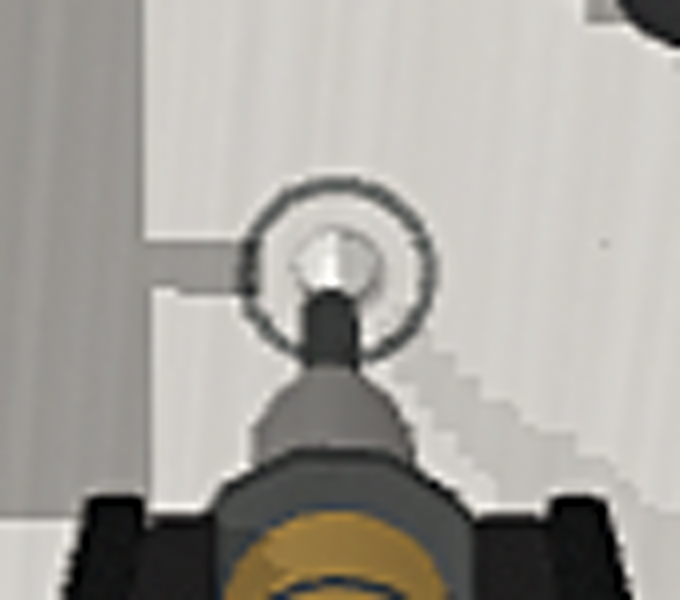

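The ring's centre is at full-frame (317.0,203.7) and the tip at (316.2,206.0). For the 10 mm height gap the tip should sit at +0.04/+3.7 px from the ring centre, so it is about 0.7 mm off in -y and 1 mm off in -x. I'll correct, lower to 3 mm above the plate and check again.

Run:
```python
from h import *
import pickle
O=[-90,0,0]; t=np.array([.48907+.0009,.18435+.0007,.1385])
print(env.move_straight(t,rotation=O,rate=.03,force_limit=2.5)); env.dwell(.3)
f=env.grab_frame("wrist"); s=env.read_state(); print(s["clock"],s["position"],s["force"])
tip=s["position"]-[0,0,.0835]; print("pred offset tip-hole px",proj(f,tip)-proj(f,[tip[0],tip[1],.052]))
g=f["image"]; cv2.imwrite("pics/j2.png",cv2.resize(g[175:235,280:355],None,fx=10,fy=10,interpolation=2))
```

```text
False
14.0583 [0.49001413 0.18507087 0.1385984 ] [-0.99240725 -0.18855784 -2.5071784 ]
pred offset tip-hole px [-0.01193219  1.11455216]
```

View pics/j2.png

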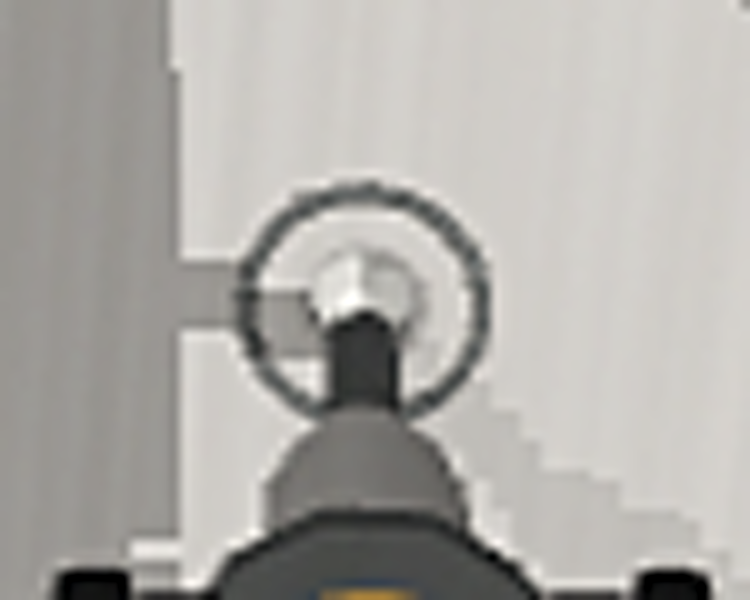

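The curved top of the nose at crop y≈310 is not its tip. It is the far rim of the 6 mm rod, because the cone is hidden from this viewpoint. The rod's centre at (364,348) against the ring centre (364,304) means my x correction went the wrong way, while y is now right. I'll move x back by about 1.4 mm and lower gently. The force limit stays well below the trip force.

Run:
```python
from h import *
O=[-90,0,0]; x,y=.4886,.1851
env.move_straight([x,y,.1385],rotation=O,rate=.02); env.dwell(.3)
print(env.read_state()["force"])
r=env.move_straight([x,y,.112],rotation=O,rate=.015,force_limit=2.)
s=env.read_state(); print(r,s["clock"],s["position"],s["force"],"tip z",s["position"][2]-.0835)
f=env.grab_frame("wrist"); cv2.imwrite("pics/j3.png",cv2.resize(f["image"][175:235,280:355],None,fx=8,fy=8,interpolation=2))
```

```text
[-0.15578994  0.19329987 -1.35938965]
True 15.4917 [0.48856299 0.18505818 0.12760723] [-0.2974443   0.4007691   1.91816445] tip z 0.044107229573527154
```

View pics/j3.png

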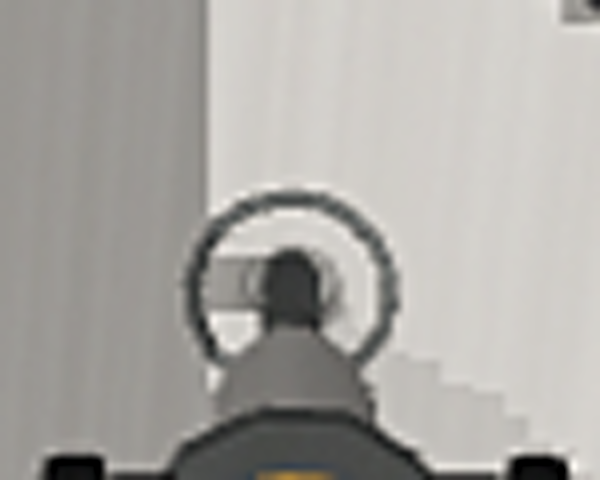

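The nose sits inside the ring in the hole, and first contact is 7.9 mm below the plate top. That is within 6–20 mm, and side forces are below 0.5 N, so it is on the sheet. Now I'll press in small steps and watch for the force drop.

Run:
```python
from h import *
x,y,_=.4886,.1851,0; z0=.12761; z=z0; pk=0; tr=False
for i in range(20):
    z-=.0003; env.move_straight([x,y,z],rate=.01)
    s=env.read_state(); F=s["force"]; a=F[2]+1.9
    print(round(1e3*(z0-z),1),round(1e3*(z0-s["position"][2]),2),round(a,1),F[:2].round(1),round(s["clock"],2))
    if a<pk-2.5: tr=True; break
    if abs(F[:2]).max()>5 or a>20: break
    pk=max(pk,a)
g=env.grab_frame("scene"); u,v=proj(g,s["position"]+[0,0,.05]).astype(int)
cv2.imwrite("pics/p1.png",cv2.resize(g["image"][v-60:v+60,u-60:u+60],None,fx=5,fy=5))
print("tripped",tr)
```

```text
0.3 0.08 3.2 [ 0.3 -0.5] 15.79
0.6 0.4 4.7 [-0.6  0.3] 16.04
0.9 0.7 6.9 [-0.3  0.2] 16.29
1.2 1.02 6.4 [1.  0.7] 16.54
1.5 1.27 6.3 [ 0.5 -0.1] 16.79
1.8 1.47 7.6 [0.6 0.3] 17.04
2.1 1.67 8.3 [-0.3 -0.1] 17.29
2.4 1.88 8.0 [-0.3 -0. ] 17.54
2.7 2.04 8.9 [-0.4  0.4] 17.79
3.0 2.23 8.7 [0.1 0.1] 18.04
3.3 2.42 10.1 [-0.2 -0.6] 18.29
3.6 2.6 9.8 [ 0.  -0.9] 18.54
3.9 2.76 11.0 [0.4 0.8] 18.79
4.2 2.95 11.0 [ 0.2 -1.2] 19.04
4.5 3.15 11.2 [-0.1  0.1] 19.29
4.8 3.31 11.8 [-0.1 -0.2] 19.54
5.1 3.49 12.5 [-0.5 -0.4] 19.79
5.4 3.81 12.4 [-0.1  0. ] 20.04
5.7 5.32 5.7 [ 0.1 -0.2] 20.29
tripped True
```

The profile matches the spec: 3 N rising to 12.4 N at about 3.8 mm, then a drop to 5.7 N, so the spring tripped. Now I'll back off and hang it back.

Run:
```python
from h import *
O=[-90,0,0]; p=np.array([.5134,-.219,0])
env.move_straight([.4886,.1851,.195],rotation=O,rate=.06)
s=env.read_state(); print("lifted",s["clock"],s["position"],s["force"],s["opening"]*87)
env.goto(p+[0,0,.195],O); env.dwell(.2)
r=env.move_straight(p+[0,0,.094],rotation=O,rate=.05,force_limit=3); s=env.read_state(); print(r,s["position"],s["force"])
if not r:
    r=env.move_straight(p+[0,0,.0885],rate=.01,force_limit=1.8); s=env.read_state(); print(r,s["clock"],s["position"],s["force"],s["wrist_torque"])
f=env.grab_frame("wrist"); cv2.imwrite("pics/r1.png",cv2.resize(f["image"][140:290,240:400],None,fx=4,fy=4))
```

```text
lifted 21.7083 [0.48833721 0.18494527 0.19449867] [ 1.12047406  0.1988467  -1.92518233] 16.776061271745302
False [ 0.51357265 -0.21904271  0.09425059] [ 0.01317628 -1.15607383 -2.30314143]
True 26.05 [ 0.51340374 -0.21906528  0.08937592] [ 0.72870732 -0.472535    5.05716015] [-0.03476595  0.03006984  0.0116824 ]
```

View pics/r1.png

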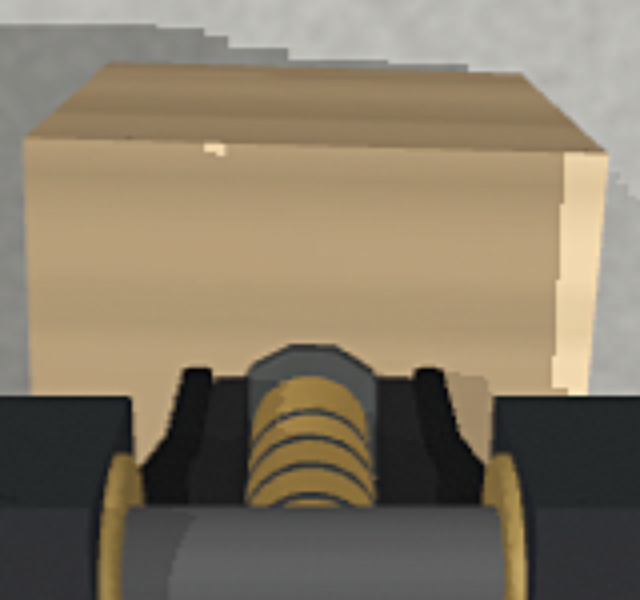

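The collar at crop (312,360) is seated on the stand's top. Contact came at the same height as the original grip (0.0894 against 0.0895). I'll release, retreat and check.

Run:
```python
from h import *
O=[-90,0,0]
env.gripper_to(1.0); env.dwell(.2); env.move_straight([.5134,-.219,.25],rotation=O,rate=.1)
env.goto([.5152,-.2192,.25],O); env.dwell(.3); f=env.grab_frame("wrist")
env.goto([.40,-.40,.25],O); env.dwell(.3); g=env.grab_frame("scene"); s=env.read_state(); print(s["clock"],s["position"],s["force"])
old=cv2.imread("pics/scene0.png"); d=cv2.absdiff(old,g["image"]).max(2)
cv2.imwrite("pics/end.png",np.hstack([f["image"][80:400,200:440],cv2.resize(g["image"][130:350,120:460],(495,320))]))
```

```text
31.2 [ 0.4006483  -0.39934441  0.25000343] [ 0.78653826  0.17289779 -0.89478512]
```

View pics/end.png

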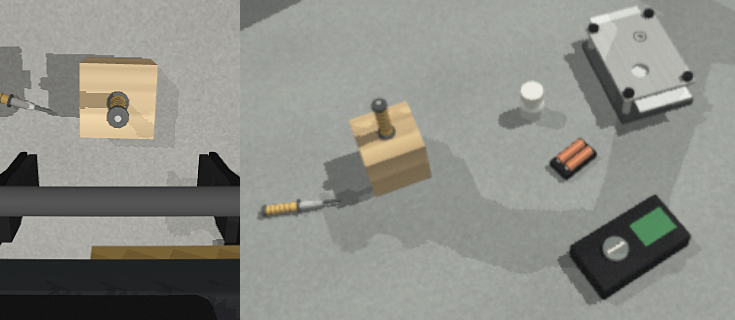

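The punch hangs upright in its stand, with the pin at wrist (317,198) as at the start. The bystanders look undisturbed and the gripper is clear. I'll hand the job in.

```bash
python3 -c "
from workcell import env
env.close_job()"
```

```text
the job is handed in; nothing more can be done
```

I fired the larger punch once through the jig's guide hole onto the sheet, hung it back in its stand and let go. The job is handed in at about 31 s of the allowed 61 s.

- **Contact:** the nose touched the sheet 7.9 mm below the plate's top, with side forces under 0.5 N.
- **Firing:** the resistance rose from about 3 N to 12.4 N at about 3.8 mm, then dropped to 5.7 N, and I stopped there. The nose had gone in about 5.3 mm, short of the 9 mm stop. I took the force drop as the trip; I did not check the pin's jump in a picture during the press.
- **Return:** the collar seated at the height it was gripped at, within 0.1 mm. In the last wrist view the pin is at the same pixel as before, (317,198). By eye, the other things on the bench have not moved.
- **Disagreements:** the network's guide-hole point was about 15 px off, so I used my own fit of the ring instead. My first sideways correction over the hole was wrong in x; the next picture showed it and I reversed it before lowering.

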